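# Fetch the middle caster wheel out of the bench rack

## Task

I need the middle-sized caster wheel from the stack in the wooden rack: first stand the bottle and the tub out of the rack upright in the grey tray, then lift the small wheel off into the tray too, and set the middle wheel flat in the centre of the steel dish. Then restack the small wheel centred on the large one, which stays where it is, and finally stand the bottle and the tub back upright, each where it stood before. Do not tip the bottle or the tub over, and do not disturb the tape measure and the screwdriver lying by the dish.

Things in the scene. Friction and masses are not known exactly. Their poses are not given: they have to be found in the camera images.
- rack: Fixed open-topped plywood trough, 280 mm long (its x) by 110 mm wide (its y). Origin: centre of underside, at bench height. Floor 6 mm thick, inside 268 x 98 mm; long side boards 60 mm high, end lips 12 mm. Wheel stack in its middle; bottle and tub at the two ends, 90 mm from the middle, either way round. With the ends cleared, wheels are gripped along x; the sides leave no room for fingers.
- tray: Fixed shallow grey plastic tray, 290 mm (its x) by 140 mm (its y), floor 4 mm thick, walls 4 mm thick and 18 mm high. Origin: centre of underside, at bench height. Empty at the start; the side area for bottle, tub and small wheel: anywhere on its floor, e.g. in a row along x, 90 mm apart.
- dish: Fixed round stainless-steel parts dish, 144 mm across the rim, 124 mm at the foot, 16 mm high, wall 3 mm, floor 4 mm thick. Origin: centre of its underside, at bench height. Empty at the start; the middle wheel goes flat in its centre.
- large_wheel: Caster wheel lying flat, black rubber tyre with white hub (84 % of the diameter), 90 mm diameter, 26 mm thick, 0.2 to 0.4 kg; at the bottom of the stack, resting on the rack floor. Origin: centre of its underside, z up. All three wheels have flat faces and no post holds them.
- middle_wheel: The same kind of wheel, 64 mm diameter, 26 mm thick, about 0.1 to 0.2 kg, lying concentric on the large wheel. Origin: centre of its underside, z up.
- small_wheel: The same kind of wheel, 44 mm diameter, 26 mm thick, about 0.05 to 0.1 kg, lying concentric on the middle wheel, on top of the stack. Origin: centre of its underside, z up.
- bottle: Upright black oil bottle with a blank paper label and a grey cap, 126 mm high, 0.13 to 0.25 kg: round body 52 mm diameter up to 92 mm above its foot, tapering to the 26 mm cap that begins at 104 mm. Stands on the rack floor at one end. Origin: centre of its foot, z up.
- tub: Upright closed white cylindrical tub with a grey lid, 60 mm diameter (61 at the lid), 85 mm high, 0.17 to 0.33 kg. Stands on the rack floor at the other end. Origin: centre of its foot, z up.
- tape: Tape measure lying on the bench beside the dish, about 120 mm from the dish's centre, 62 x 66 x 36 mm, black with a yellow disc. Not to be disturbed. Origin: centre of its underside.
- screwdriver: Screwdriver, 170 mm long, lying on the bench on the other side of the dish, about 125 mm from its centre. Not to be disturbed. Its x axis runs along the tool towards its tip; origin near its middle, at the bench.
Things that resemble listed ones, but are neither listed nor needed, are in the scene too. Leave any orange or red look-alike of the small_wheel alone. Leave any red look-alike of the tub alone.

How it is judged (in metres and radians):
On the way, in this order (a step that is already met when the one before it is completed fails the run):
1. bottle and tub stand upright and released in the tray, the wheel stack still whole (x of bottle in the frame of tray between -0.13 and 0.13 m and y of bottle in the frame of tray between -0.055 and 0.055 m and z of each of bottle, tub in the frame of tray below 0.01 m and linear speed of each of bottle, tub below 0.02 m/s and angular speed of each of bottle, tub below 0.2 rad/s and contact force between the fingers and bottle below 0.3 N and angle between each of bottle, tub's own z axis and vertical below 0.12 rad and x of tub in the frame of tray between -0.13 and 0.13 m and y of tub in the frame of tray between -0.055 and 0.055 m and contact force between the fingers and tub below 0.3 N and z of small_wheel in the frame of large_wheel above 0.048 m), for 0.2 s.
2. the small wheel lies released in the tray, bottle and tub still there (x of small_wheel in the frame of tray between -0.13 and 0.13 m and y of small_wheel in the frame of tray between -0.055 and 0.055 m and z of each of small_wheel, bottle, tub in the frame of tray below 0.01 m and linear speed of each of small_wheel, bottle, tub below 0.02 m/s and angular speed of each of small_wheel, bottle, tub below 0.2 rad/s and contact force between the fingers and small_wheel below 0.3 N and angle between each of small_wheel, bottle, tub's own z axis and vertical below 0.12 rad and x of bottle in the frame of tray between -0.13 and 0.13 m and y of bottle in the frame of tray between -0.055 and 0.055 m and contact force between the fingers and bottle below 0.3 N and x of tub in the frame of tray between -0.13 and 0.13 m and y of tub in the frame of tray between -0.055 and 0.055 m and contact force between the fingers and tub below 0.3 N), for 0.2 s.
3. the middle wheel lies flat in the centre of the dish, the small wheel, bottle and tub still in the tray (all of step 2 and horizontal distance between middle_wheel and dish below 0.015 m and z of middle_wheel in the frame of dish below 0.009 m and linear speed of middle_wheel below 0.02 m/s and angular speed of middle_wheel below 0.2 rad/s and contact force between the fingers and middle_wheel below 0.3 N and angle between middle_wheel's own z axis and vertical below 0.12 rad), for 0.2 s.
4. the small wheel is restacked on the large one, bottle and tub still in the tray (horizontal distance between small_wheel and large_wheel below 0.01 m and z of small_wheel in the frame of large_wheel between 0.022 and 0.03 m and linear speed of each of small_wheel, large_wheel, bottle, tub below 0.02 m/s and angular speed of each of small_wheel, large_wheel, bottle, tub below 0.2 rad/s and contact force between the fingers and small_wheel below 0.3 N and angle between each of small_wheel, large_wheel, bottle, tub's own z axis and vertical below 0.12 rad and distance of large_wheel from where it was at the start of the episode below 0.015 m and contact force between the fingers and large_wheel below 0.3 N and x of bottle in the frame of tray between -0.13 and 0.13 m and y of bottle in the frame of tray between -0.055 and 0.055 m and z of each of bottle, tub in the frame of tray below 0.01 m and contact force between the fingers and bottle below 0.3 N and x of tub in the frame of tray between -0.13 and 0.13 m and y of tub in the frame of tray between -0.055 and 0.055 m and contact force between the fingers and tub below 0.3 N), for 0.2 s.
At the end, for the whole second after the job is handed in: The middle wheel lies flat on the dish's floor within 15 mm of its centre; the small wheel lies flat on the large one, centred within 10 mm; the large wheel is within 15 mm of where it was; bottle and tub stand upright within 15 mm of where each stood at the start; all released and at rest (horizontal distance between middle_wheel and dish below 0.015 m and z of middle_wheel in the frame of dish below 0.009 m and linear speed of each of middle_wheel, small_wheel, large_wheel, bottle, tub below 0.02 m/s and angular speed of each of middle_wheel, small_wheel, large_wheel, bottle, tub below 0.2 rad/s and contact force between the fingers and middle_wheel below 0.3 N and angle between each of middle_wheel, small_wheel, large_wheel, bottle, tub's own z axis and vertical below 0.12 rad and horizontal distance between small_wheel and large_wheel below 0.01 m and z of small_wheel in the frame of large_wheel between 0.022 and 0.03 m and contact force between the fingers and small_wheel below 0.3 N and distance of each of large_wheel, bottle, tub from where it was at the start of the episode below 0.015 m and contact force between the fingers and large_wheel below 0.3 N and contact force between the fingers and bottle below 0.3 N and contact force between the fingers and tub below 0.3 N); the robot touches nothing.
It fails at once if the bottle or the tub is tipped over (angle between any of bottle, tub's own z axis and vertical above 0.7 rad).
It fails at once if the tape measure or the screwdriver is displaced by more than 25 mm (distance of any of tape, screwdriver from where it was at the start of the episode above 0.025 m).
It also fails if it takes over 144 s, if anything falls off the work surface, if the arm or the gripper's body presses on something with over 40 N, if the wrist force passes 120 N, or if a joint passes its speed limit or range.

## Robot

A 7-joint arm with a two-finger parallel gripper is mounted at the origin on the work surface. World frame = base frame: x ahead of the robot, y to its left, z up, the work surface at z = 0. Lengths are in m, angles in degrees, forces in N, time in s.
With the tool pointing down it reaches from about 0.4 to 0.875 m from the base axis. Payload 19.3 kg.
Tool frame: the origin (TCP) lies on the centre line of the jaws, within the pads' length; the fingertips stand 22 mm ahead of it and the grasp point (between the pads) lies 3 mm ahead of it; z points along the fingers, y is the line along which they close (so a half turn about z gives the same grasp; the last joint's range is limited). The gripper opens to 85 mm and grips with 20 to 120 N. Pads are 22 mm wide; open, the fingers measure 114 mm over their backs; the gripper's body (76 mm by 85 mm) begins 54 mm behind the grasp point. The pads swing forward as they close: fully open they stand 13 mm farther back than shut.
Start: joints at [68.171, 29.874, -2.08, 91.645, 1.215, 58.505, -6.463], TCP at [0.191, -0.595, 0.253] pointing down, gripper open.
Joint ranges: [-166.77, 166.77], [-17.47, 122.26], [-85.68, 81.53], [9.62, 139.38], [-72.42, 252.41], [9.2, 110.78], [-144.41, 144.41]. Speed limits (degrees/s): [108.29, 108.29, 136.94, 136.94, 172.46, 172.46, 172.46].

## Interface

Orientations are given as [roll, pitch, yaw] about the fixed x, y, z axes, in that order (R = Rz(yaw) Ry(pitch) Rx(roll)).
In Python, from bench import movep, servo_line, move_j, command_gripper, dwell, solve_ik, state, grab_frame, PlanningError, close_job gives the robot as it stands. The module is installed in compiled form; this text tells all that it offers. Calls block until the motion is done:
- movep(position, orientation): joint-space move of the TCP to a pose.
- servo_line(position, ori=None, max_speed=0.15, max_force=None): straight line of the TCP; ori=None keeps the orientation; max_speed is the mean speed in m/s. With max_force (N) it stops when the force on the tool has changed by that much, and returns True; else False.
- move_j(angles): joint-space move.
- command_gripper(opening, strength=None): finger opening in m; strength is the grip in N (None keeps the last); returns when the fingers have stopped.
- dwell(seconds).
- solve_ik(position, orientation): joint angles nearest the present ones, or None.
- state(): the state.
- grab_frame(name): name is "side" or "top"; returns a dict with "img" (420x560x3 uint8, red, green, blue), "fov_y" (degrees; the focal length in pixels is half the picture's height over the tangent of half this angle, whatever the lens; pixels are square), "cx", "cy" (the principal point, pixels), "pose" (4x4, takes a point from camera to world coordinates). Camera axes: x right, y down, z forward; pixel columns grow to the right and rows downward; lengths in m; the calibration is good to about 2 mm. A picture is of the moment at which its call begins. There is no depth.
A pose or a line that the arm cannot do raises PlanningError and nothing moves.
- close_job(): hands the job in; it is judged then, once.
The state is a dict: "clock": time; "joint_pos": joint angles; "joint_velocities": joint speeds; "effort": joint torques, N m; "tool_pos": TCP position; "tool_rot": TCP orientation; "wrist_force": force on the tool from outside, world axes, zero at the start; "torque": the same for the moment, N m; "gripper_width": finger opening in m; "grasp_force": force on a finger pad.
Only numpy, scipy, OpenCV 4.12 (cv2) and the standard library are available. Lean on these libraries where they do the work, as an engineer would, in place of code of your own. Each camera call takes 0.05 s, during which the arm holds its last target. There are 200 camera calls.

## Working session

There is one attempt and no reset: what is moved stays moved. The work goes in short steps, each a Python script; the robot and the scene stay as the last script left them, time stands still between calls to the robot, and variables do not carry over. Pictures are saved under pics/ and viewed, at most 14 in all, crops included, and the job is handed in when it is done.

```bash
mkdir -p pics
python3 - <<'E'
from bench import *
import cv2,numpy as np
for n in("side","top"):
    f=grab_frame(n); cv2.imwrite(f"pics/{n}0.png",cv2.cvtColor(f["img"],cv2.COLOR_RGB2BGR))
    print(n,f["fov_y"],f["cx"],f["cy"],np.round(f["pose"],4).tolist(), [k for k in f])
print(state())
E
```

```text
side 43.23568616802164 280.5252471462177 205.48264693042492 [[-0.93, -0.2643, 0.2554, 0.211], [-0.3673, 0.6403, -0.6747, 0.856], [0.0148, -0.7213, -0.6925, 0.9477], [0.0, 0.0, 0.0, 1.0]] ['img', 'fov_y', 'cx', 'cy', 'pose']
top 52.740768432410825 278.65600164896557 210.74617013441542 [[0.0136, -0.9813, 0.1919, 0.3767], [-0.9999, -0.0113, 0.0131, 0.0021], [-0.0107, -0.1921, -0.9813, 0.9434], [0.0, 0.0, 0.0, 1.0]] ['img', 'fov_y', 'cx', 'cy', 'pose']
{'clock': 0.1, 'joint_pos': array([68.17240453, 29.90612083, -2.07990359, 91.66774165,  1.21481641,
       58.50441602, -6.46180135]), 'joint_velocities': array([ 0.01665843,  0.01394618, -0.07339541, -0.06323294, -0.13526702,
       -0.07767133,  0.06994584]), 'effort': array([ 3.89028792e-03, -9.28500223e+01,  1.98402867e+00, -3.70538449e+01,
        1.81465200e-02,  5.31271959e-03, -7.15386705e-06]), 'tool_pos': array([ 0.19099417, -0.59483376,  0.25279678]), 'tool_rot': array([-1.79943974e+02,  4.71305025e-03,  1.78046902e+01]), 'wrist_force': array([-0.24394551, -0.07223758, -0.41859401]), 'torque': array([-0.02056688,  0.04473242,  0.10445599]), 'grasp_force': 0.0, 'gripper_width': 0.08555850340496608}
```

View pics/side0.png

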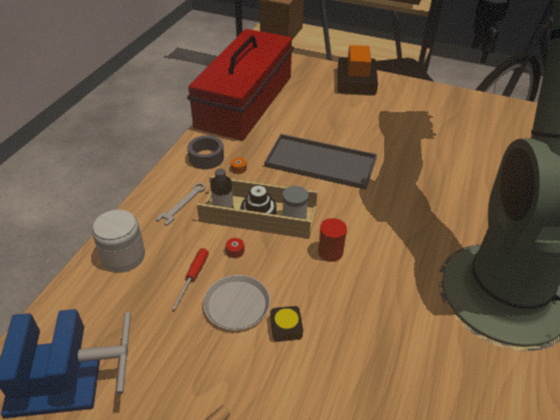

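View pics/top0.png

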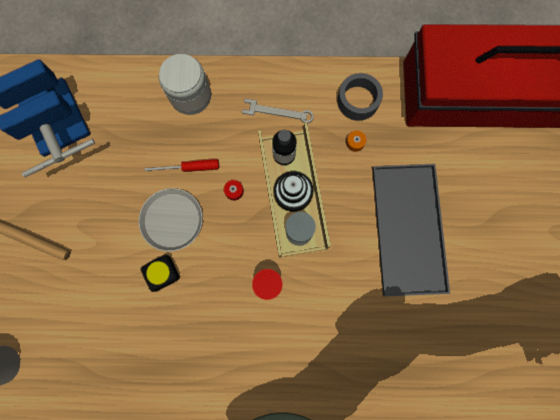

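The top view shows:
- Rack near (294,190), with the bottle at (284,146), the stack at (294,187) and the tub at (300,228).
- Tray near (410,230) and dish near (171,219).
- Tape near (160,273) and screwdriver near (190,165).

Candidates for the small wheel are the white-hubbed one on the stack (294,186), the red one (233,190) and the orange one (356,140). The stack one fits, because the other two are coloured decoys. For the tub, the grey-lidded white one in the rack (300,228) fits. The red can (267,285) and the big white jar (185,85) do not. I'll confirm in an enlarged crop.

```bash
cat > h.py <<'E'
from bench import *
import cv2,numpy as np
def K(f):
    F=210/np.tan(np.radians(f["fov_y"]/2)); return F
def ray(f,uv):
    d=np.array([(uv[0]-f["cx"])/K(f),(uv[1]-f["cy"])/K(f),1.]); T=np.array(f["pose"]); d=T[:3,:3]@d
    return T[:3,3],d/np.linalg.norm(d)
def onz(f,uv,z):
    o,d=ray(f,uv); return o+d*(z-o[2])/d[2]
def proj(f,p):
    T=np.array(f["pose"]); q=T[:3,:3].T@(np.array(p)-T[:3,3]); return K(f)*q[0]/q[2]+f["cx"],K(f)*q[1]/q[2]+f["cy"]
def tri(f1,a,f2,b):
    (o1,d1),(o2,d2)=ray(f1,a),ray(f2,b)
    A=np.stack([d1,-d2],1); s=np.linalg.lstsq(A,o2-o1,rcond=None)[0]
    p,q=o1+d1*s[0],o2+d2*s[1]; return (p+q)/2,np.linalg.norm(p-q)
def save(img,n,box=None,k=1):
    if box: img=img[box[1]:box[3],box[0]:box[2]]
    cv2.imwrite(f"pics/{n}.png",cv2.resize(cv2.cvtColor(img,cv2.COLOR_RGB2BGR),None,fx=k,fy=k,interpolation=cv2.INTER_CUBIC))
E
python3 - <<'E'
from h import *
for n,box in(("top",(240,115,345,265)),("side",(190,160,350,262))):
    f=grab_frame(n); save(f["img"],n+"_crop",box,4 if n=="top" else 5)
    hsv=cv2.cvtColor(f["img"],cv2.COLOR_RGB2HSV); m=(hsv[...,1]<70).astype(np.uint8)
    nn,l,st,c=cv2.connectedComponentsWithStats(m)
    for i in range(1,nn):
        if st[i,4]>60 and st[i,1]>70 : print(n,st[i].tolist(),c[i].round(1).tolist(), hsv[l==i].mean(0).round())
E
```

```text
top [338, 73, 45, 47, 1127] [359.7, 95.7] [75. 14. 60.]
top [242, 99, 71, 24, 563] [276.0, 111.1] [ 26.  27. 143.]
top [22, 124, 73, 53, 817] [54.4, 149.3] [ 30.  24. 129.]
top [272, 130, 24, 35, 582] [284.0, 147.1] [61. 27. 52.]
top [373, 164, 77, 132, 8385] [410.0, 230.3] [66.  6. 83.]
top [145, 166, 36, 5, 93] [162.2, 167.8] [ 24.  32. 139.]
top [274, 172, 39, 39, 1137] [293.1, 190.5] [ 64.  19. 104.]
top [139, 188, 64, 63, 3161] [170.3, 219.3] [ 27.  23. 143.]
top [285, 212, 31, 34, 798] [299.7, 227.8] [ 69.  22. 108.]
top [145, 256, 33, 35, 208] [164.3, 274.3] [86. 36. 20.]
top [0, 346, 20, 39, 605] [8.0, 363.9] [21. 34. 60.]
top [255, 413, 54, 7, 261] [281.6, 416.7] [46. 52. 54.]
side [265, 135, 111, 53, 3225] [321.2, 160.6] [13. 34. 84.]
side [188, 136, 35, 32, 738] [205.7, 150.6] [14. 48. 68.]
side [215, 169, 11, 14, 84] [220.5, 173.9] [12. 44. 78.]
side [156, 183, 49, 42, 360] [180.5, 203.8] [ 16.  43. 139.]
side [242, 185, 33, 29, 418] [259.1, 198.2] [ 24.  35. 117.]
side [282, 186, 27, 33, 706] [295.0, 201.5] [22. 34. 93.]
side [212, 191, 21, 16, 225] [222.6, 199.3] [15. 56. 90.]
side [203, 275, 67, 55, 2860] [236.1, 302.1] [ 17.  40. 143.]
side [173, 278, 18, 31, 82] [181.7, 292.9] [ 16.  47. 137.]
side [70, 309, 60, 85, 1279] [103.7, 349.3] [ 38.  42. 115.]
```

View pics/top_crop.png

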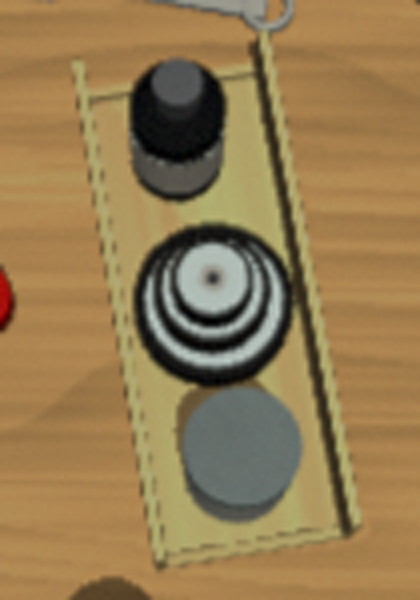

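View pics/side_crop.png

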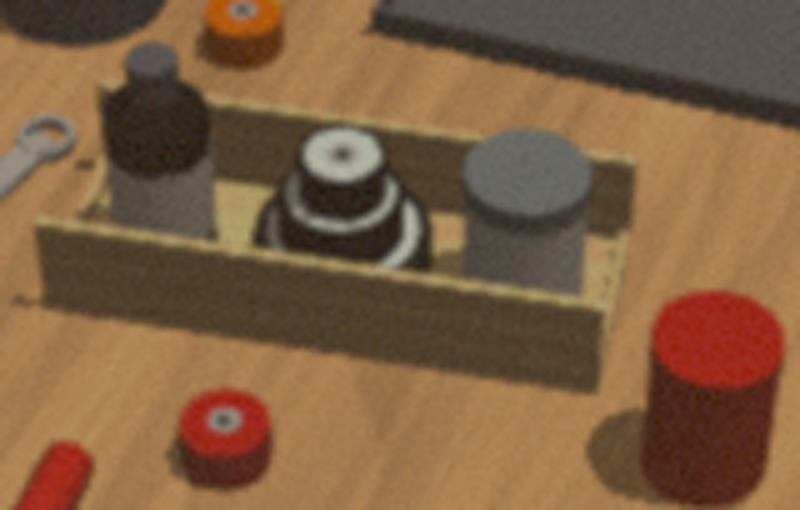

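The crops confirm the targets. The stack's small wheel has a white hub, at top (292.6,184.1) and side (258.2,190.4). The bottle cap is at (284.1,135.1) and (219.8,171.6), and the grey-lidded tub is at (299.6,226.4) and (295.2,194.0). The red and orange pieces stand outside the rack.

Run:
```python
from h import *
t,s=grab_frame("top"),grab_frame("side"); r=lambda v:np.round(v,4).tolist()
for n,a,b in(("small",(292.6,184.1),(258.2,190.4)),("cap",(284.1,135.1),(219.8,171.6)),("tub",(299.6,226.4),(295.2,194.0))):
    p,e=tri(t,a,s,b); print(n,r(p),r(e), 'top@z',r(onz(t,a,{"small":.084,"cap":.132,"tub":.091}[n])),'side',r(onz(s,b,{"small":.084,"cap":.132,"tub":.091}[n])))
def comp(f,at,sat=70):
    hsv=cv2.cvtColor(f["img"],cv2.COLOR_RGB2HSV); m=(hsv[...,1]<sat).astype(np.uint8)
    l=cv2.connectedComponents(m)[1]; return max(cv2.findContours((l==l[at[1],at[0]]).astype(np.uint8),0,1)[0],key=len)
def lift(f,c,z): return np.array([onz(f,p,z)[:2] for p in c[:,0]],np.float32)
for f,n,ta,da in((t,"top",(410,230),(170,219)),(s,"side",(321,160),(236,302))):
    for z in(0.0,.018): print(n,"tray",z,cv2.minAreaRect(lift(f,comp(f,ta),z)))
    for z in(0.004,.016): print(n,"dish",z,cv2.fitEllipse(lift(f,cv2.convexHull(comp(f,da)),z)))
u=lambda x,y:(240+(x+.5)/4-.5,115+(y+.5)/4-.5)
w=lambda x,y:(190+(x+.5)/5-.5,160+(y+.5)/5-.5)
for n,a,b in(("A",(78,62),(103,83)),("B",(262,34),(0,0)),("C",(163,562),(605,305)),("D",(355,530),(634,160)),("A'",(78,62),(38,224))):
    print(n,r(onz(t,u(*a),.06)),r(onz(s,w(*b),.06)), r(onz(t,u(*a),.012)))
# large wheel: low-sat comp
```

```text
small [0.6009, -0.0151, 0.0829] 0.0026 top@z [0.6019, -0.0148, 0.084] side [0.599, -0.0139, 0.084]
cap [0.6917, 0.0038, 0.1279] 0.0025 top@z [0.6914, 0.004, 0.132] side [0.6879, 0.0083, 0.132]
tub [0.5106, -0.0298, 0.09] 0.0021 top@z [0.5115, -0.0296, 0.091] side [0.5092, -0.0289, 0.091]
top tray 0.0 ((0.5258470177650452, -0.27996331453323364), (0.2939416766166687, 0.1446830779314041), 2.9890503883361816)
top tray 0.018 ((0.5230019688606262, -0.2745821177959442), (0.28833338618278503, 0.14192257821559906), 2.9890522956848145)
top dish 0.004 ((0.5389961004257202, 0.25905901193618774), (0.14399844408035278, 0.14426417648792267), 26.90581703186035)
top dish 0.016 ((0.536923348903656, 0.25577637553215027), (0.14215902984142303, 0.14242136478424072), 26.90516471862793)
side tray 0.0 ((0.5254383683204651, -0.28541868925094604), (0.29286256432533264, 0.15391115844249725), 3.4431772232055664)
side tray 0.018 ((0.5194664597511292, -0.26373931765556335), (0.2872999608516693, 0.15098775923252106), 3.443178415298462)
side dish 0.004 ((0.5382697582244873, 0.2501498758792877), (0.143053337931633, 0.14345629513263702), 27.15999984741211)
side dish 0.016 ((0.5341084003448486, 0.25785359740257263), (0.14123420417308807, 0.1416320651769638), 27.158916473388672)
A [0.7304, 0.0595, 0.06] [0.7446, -0.0408, 0.06] [0.7496, 0.0626, 0.012]
B [0.7478, -0.042, 0.06] [0.8255, -0.0801, 0.06] [0.7679, -0.0444, 0.012]
C [0.4554, 0.009, 0.06] [0.4542, 0.0119, 0.06] [0.4596, 0.0094, 0.012]
D [0.4733, -0.091, 0.06] [0.4742, -0.0894, 0.06] [0.4786, -0.096, 0.012]
A' [0.7304, 0.0595, 0.06] [0.726, 0.0645, 0.06] [0.7496, 0.0626, 0.012]
```

```bash
cat >> h.py <<'E'
Y=10.4
c,s_=np.cos(np.radians(Y)),np.sin(np.radians(Y))
STACK=np.array([.6005,-.0145]); BOT=np.array([.6895,.004]); TUB=np.array([.511,-.030])
DISH=np.array([.5360,.2565])
ty=np.radians(3.2); tray=lambda x,y=0:np.array([.5215,-.271])+np.array([x*np.cos(ty)-y*np.sin(ty),x*np.sin(ty)+y*np.cos(ty)])
HI=.235
P=lambda xy,z:[float(xy[0]),float(xy[1]),float(z)]
E
python3 - <<'E'
from h import *
for n,xy,z in(("bot",BOT,.087),("tub",TUB,.083),("stack",STACK,.06),("dish",DISH,.034),("t+",tray(.1),.085),("t-",tray(-.1),.08),("t0",tray(0),.034)):
    for yaw in(10.4,-169.6,100.4,-79.6):
        for zz in (z,HI):
            q=solve_ik(P(xy,zz),[180,0,yaw]); print(n,yaw,zz,None if q is None else np.round(q).astype(int).tolist())
E
```

```text
bot 10.4 0.087 [0, 47, -9, 87, 9, 47, -92]
bot 10.4 0.235 [4, 38, -16, 81, 11, 63, -93]
bot -169.6 0.087 [22, 54, -47, 86, 44, 60, 64]
bot -169.6 0.235 [23, 45, -50, 80, 35, 71, 70]
bot 100.4 0.087 [14, 50, -33, 86, 31, 53, -18]
bot 100.4 0.235 [18, 42, -41, 80, 28, 68, -15]
bot -79.6 0.087 [-28, 54, 39, 89, -40, 52, -144]
bot -79.6 0.235 [-39, 57, 70, 84, -54, 77, -135]
tub 10.4 0.083 [3, 35, -9, 116, 10, 30, -92]
tub 10.4 0.235 [13, 22, -21, 109, 10, 51, -92]
tub -169.6 0.083 [27, 40, -41, 114, 41, 41, 60]
tub -169.6 0.235 [35, 28, -52, 108, 27, 57, 72]
tub 100.4 0.083 [19, 37, -30, 115, 31, 36, -22]
tub 100.4 0.235 [25, 24, -37, 108, 18, 53, -10]
tub -79.6 0.083 [-22, 38, 26, 117, -31, 32, -144]
tub -79.6 0.235 [-48, 41, 71, 112, -45, 61, -128]
stack 10.4 0.06 [1, 42, -7, 102, 8, 36, -91]
stack 10.4 0.235 [8, 30, -18, 96, 11, 56, -93]
stack -169.6 0.06 [26, 50, -46, 101, 47, 50, 59]
stack -169.6 0.235 [28, 36, -48, 95, 30, 63, 71]
stack 100.4 0.06 [16, 45, -30, 102, 33, 42, -21]
stack 100.4 0.235 [22, 33, -39, 95, 23, 60, -14]
stack -79.6 0.06 [-23, 47, 29, 104, -34, 38, -144]
sta
[... 830 characters left out ...]
 5, 29, -58]
t- 10.4 0.235 [32, 20, -7, 111, 3, 49, -56]
t- -169.6 0.08 [55, 39, -38, 116, 39, 38, 91]
t- -169.6 0.235 [62, 26, -47, 109, 23, 55, 105]
t- 100.4 0.08 [42, 36, -20, 116, 22, 32, 16]
t- 100.4 0.235 [48, 22, -27, 110, 13, 51, 24]
t- -79.6 0.08 [16, 36, 15, 118, -18, 29, -126]
t- -79.6 0.235 [15, 21, 14, 111, -7, 49, -136]
t0 10.4 0.034 [24, 44, -3, 105, 4, 31, -62]
t0 10.4 0.235 [26, 28, -6, 98, 4, 54, -61]
t0 -169.6 0.034 [46, 49, -36, 104, 42, 42, 87]
t0 -169.6 0.235 [53, 34, -46, 97, 27, 61, 99]
t0 100.4 0.034 [33, 45, -17, 104, 21, 34, 14]
t0 100.4 0.235 [40, 29, -27, 98, 15, 56, 19]
t0 -79.6 0.034 [11, 46, 15, 106, -21, 32, -129]
t0 -79.6 0.235 [11, 28, 15, 99, -9, 54, -140]
```

```bash
cat >> h.py <<'E'
def go(xy,z,yaw,v=.35):
    try: return servo_line(P(xy,z),[180,0,yaw],max_speed=v)
    except PlanningError as e: print("line->movep",e); movep(P(xy,z),[180,0,yaw])
def pick(xy,z,yaw,width,strength,openw=.085):
    command_gripper(openw); go(xy,HI,yaw)
    go(xy,z+.04,yaw,.25)
    if servo_line(P(xy,z),max_speed=.08,max_force=12): print("STOP early",state()["tool_pos"],state()["wrist_force"])
    command_gripper(width-.012,strength); st=state(); print("gripped",st["gripper_width"],st["grasp_force"],st["tool_pos"].round(4),round(st["clock"],1))
def lift(xy,z): servo_line(P(xy,z),max_speed=.2)
def place(xy,z,yaw,openw=.085,top=HI):
    go(xy,HI,yaw); go(xy,z+.02,yaw,.25)
    hit=servo_line(P(xy,z-.004),max_speed=.04,max_force=4); st=state(); print("down",hit,st["tool_pos"].round(4),st["gripper_width"])
    command_gripper(openw); servo_line(P(xy,top),max_speed=.25); print("clock",round(state()["clock"],1))
E
python3 - <<'E'
from h import *
go(BOT,HI,Y); print(state()["clock"])
pick(BOT,.087,Y,.052,35)
lift(BOT,HI); print(state()["gripper_width"],state()["grasp_force"],state()["wrist_force"])
place(tray(.1),.085,Y)
f=grab_frame("top"); save(f["img"],"t1",(220,110,460,310),3)
print(state()["clock"])
E
```

```text
2.675
gripped 0.050757450135471505 36.41559182899073 [0.6898 0.004  0.0877] 4.8
0.05122973958690107 36.86186247970909 [ 0.01707592  0.26035085 -3.43229584]
down True [ 0.6215 -0.2658  0.0851] 0.05111118999752006
clock 9.0
9.0417
```

View pics/t1.png

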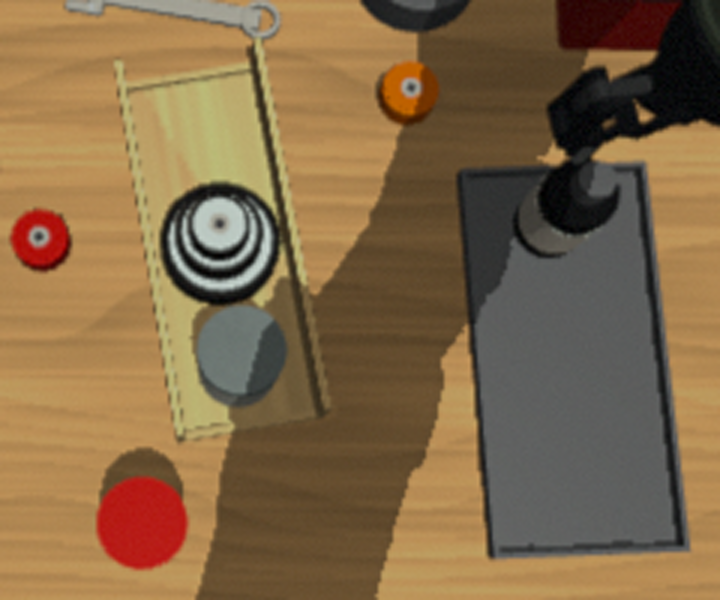

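The bottle stands upright near the far end of the tray (cap near crop (600,180)), and the stack in the rack is intact. Next, the tub.

Run:
```python
from h import *
pick(TUB,.083,Y,.060,45)
lift(TUB,HI); print(state()["gripper_width"],state()["grasp_force"],state()["wrist_force"])
place(tray(-.1),.081,Y)
go(STACK+[-.0,-.3],.3,100.4)
f=grab_frame("side"); save(f["img"],"s2",(180,120,400,270),3.6)
f=grab_frame("top"); save(f["img"],"t2",(220,110,460,310),3)
print(state()["clock"])
```

```text
gripped 0.05854168976434803 46.44414246082306 [ 0.5115 -0.0302  0.0837] 11.8
0.05888448342959366 48.9291375875473 [ 0.22955382 -0.21870122 -4.12249592]
down True [ 0.4219 -0.2774  0.081 ] 0.05925356427237544
clock 15.9
17.725
```

View pics/s2.png

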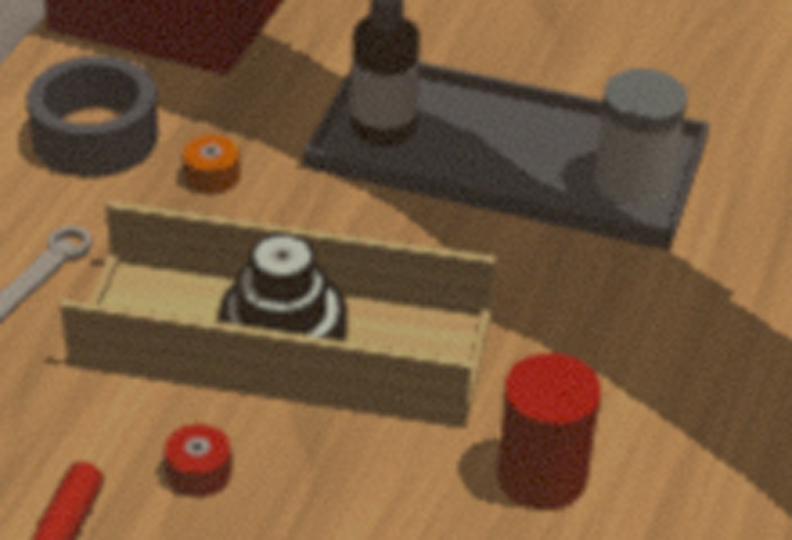

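View pics/t2.png

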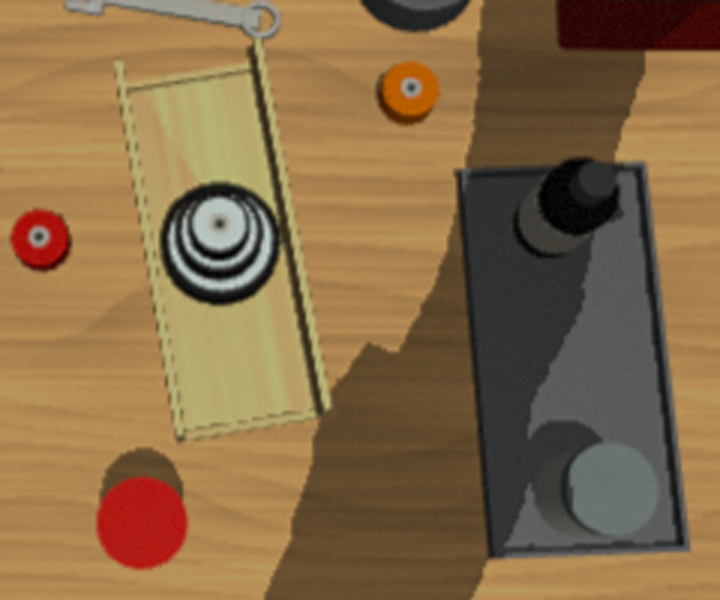

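Both stand upright in the tray (tub lid at crop (612,489), bottle cap at (597,183)), and the stack is unchanged. Next, the small wheel.

Run:
```python
from h import *
W=100.4
pick(STACK,.087,W,.044,30,.075)
lift(STACK,HI); print(state()["gripper_width"],state()["grasp_force"],state()["wrist_force"])
place(tray(0),.033,W,.062,.2)
f=grab_frame("side"); save(f["img"],"s3",(180,120,400,270),3.6)
go(STACK+[0,.12],.3,W)
f=grab_frame("top"); save(f["img"],"t3",(220,110,460,310),3)
print(state()["clock"])
```

```text
gripped 0.042633860615611405 29.732986092567444 [ 0.6007 -0.0145  0.0876] 20.6
0.04305907901368828 30.59161126613617 [ 0.04155953 -0.77664342 -1.7492918 ]
down True [ 0.5214 -0.2711  0.0326] 0.042888129812762736
clock 25.0
26.3583
```

View pics/s3.png

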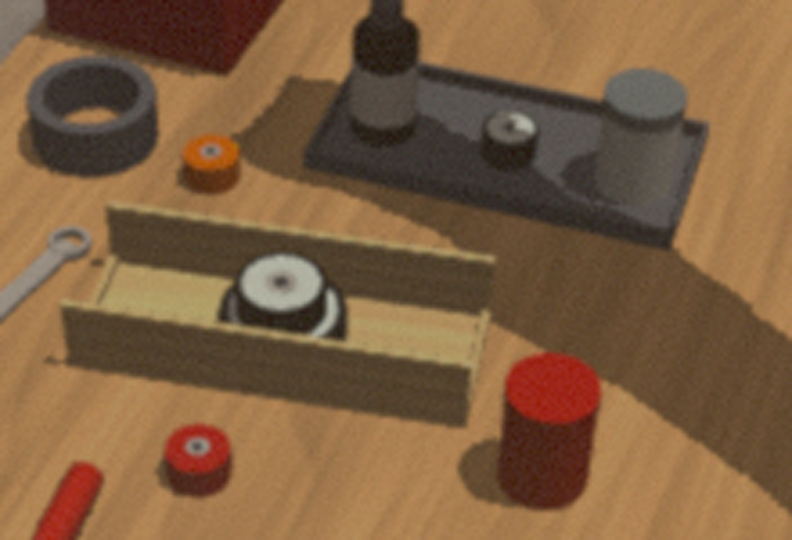

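View pics/t3.png

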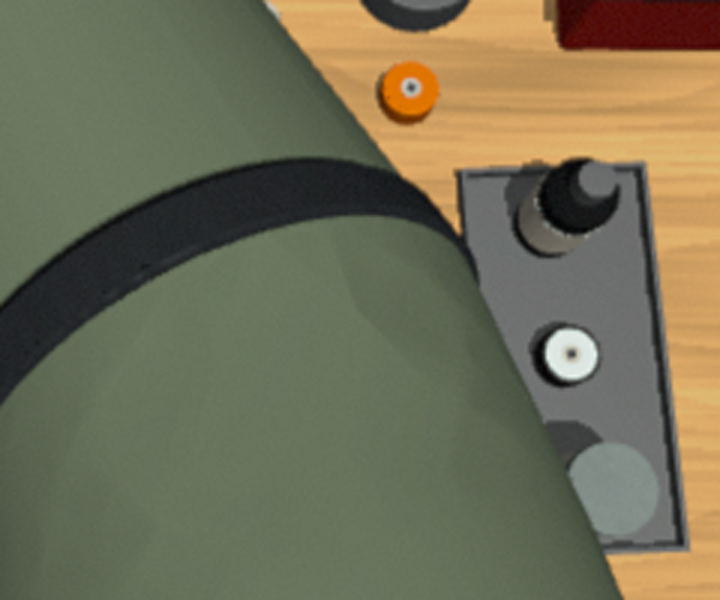

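The small wheel lies flat in the middle of the tray (side crop (510,133), top crop (571,353)). The middle wheel is still on the large one (side crop (282,281)).

Run:
```python
from h import *
W=100.4
f=grab_frame("side"); print(onz(f,(257.97,197.7),.058))
pick(STACK,.061,W,.064,40,.085)
lift(STACK,HI); print(state()["gripper_width"],state()["grasp_force"],state()["wrist_force"])
place(DISH,.033,W,.080,.2)
go(tray(0)+[0,-.05],.3,W)
f=grab_frame("side"); save(f["img"],"s4",(160,160,360,345),3.2)
f=grab_frame("top"); save(f["img"],"t4",(130,110,350,300),3.1)
print(state()["clock"])
```

```text
[ 0.60064958 -0.01532412  0.058     ]
gripped 0.062362536663917494 42.010788917541504 [ 0.6009 -0.0145  0.0619] 29.0
0.06252134368347302 43.837146162986755 [ 0.26020269 -0.57939073 -1.96115154]
down True [0.536  0.2564 0.033 ] 0.062495370199223875
clock 33.5
35.4
```

View pics/t4.png

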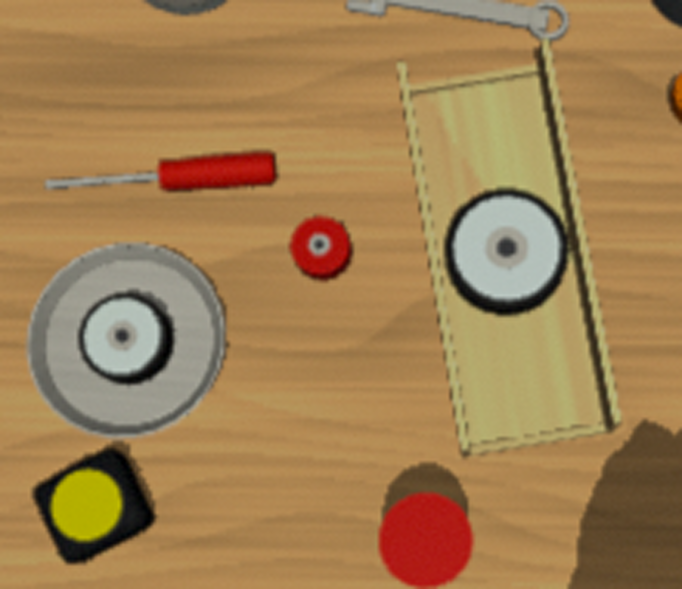

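The middle wheel lies flat in the dish (hub at crop (122,336)). The tape and screwdriver are untouched. The large wheel's hub is at crop (507,247), which I'll use as the restack target.

Run:
```python
from h import *
W=100.4
t,s=grab_frame("top"),grab_frame("side")
def hub(f,xy,z):
    u,v=np.round(proj(f,P(xy,z))).astype(int)
    g=cv2.cvtColor(f["img"],cv2.COLOR_RGB2GRAY); m=(g>(120)).astype(np.uint8)
    hsv=cv2.cvtColor(f["img"],cv2.COLOR_RGB2HSV); m=((hsv[...,1]<70)&(hsv[...,2]>115)).astype(np.uint8)
    m=cv2.morphologyEx(m,cv2.MORPH_CLOSE,np.ones((7,7))); n,l,st,ce=cv2.connectedComponentsWithStats(m)
    i=l[v,u]; return onz(f,ce[i],z)[:2].round(4),st[i].tolist()
for n,xy,z in(("large",STACK,.032),("mid",DISH,.030),("small",tray(0),.030)): print(n,hub(t,xy,z),hub(s,xy,z))
```

```text
large (array([ 0.6029, -0.0169]), [276, 173, 35, 34, 904]) (array([ 0.6012, -0.02  ]), [243, 195, 31, 19, 438])
mid (array([0.5335, 0.252 ]), [139, 188, 64, 63, 3156]) (array([0.5289, 0.2681]), [203, 275, 67, 55, 2654])
small (array([ 0.5038, -0.0029]), [0, 14, 560, 406, 202610]) (array([ 0.4836, -0.0322]), [0, 0, 560, 420, 202856])
```

Run:
```python
from h import *
W=100.4
pick(tray(0),.033,W,.044,30,.062)
lift(tray(0),HI); print(state()["gripper_width"],state()["grasp_force"])
place(np.array([.6012,-.0155]),.061,W,.062,.2)
go(tray(0)+[0,-.05],.3,Y)
f=grab_frame("side"); save(f["img"],"s5",(180,120,400,270),3.6)
f=grab_frame("top"); save(f["img"],"t5",(220,110,460,310),3)
print(state()["clock"])
```

```text
gripped 0.04297309830661388 30.20512819290161 [ 0.5218 -0.2711  0.0336] 38.0
0.042677327526310066 30.575074553489685
down True [ 0.6011 -0.0156  0.0606] 0.04291948937514866
clock 42.3
44.1583
```

View pics/t5.png

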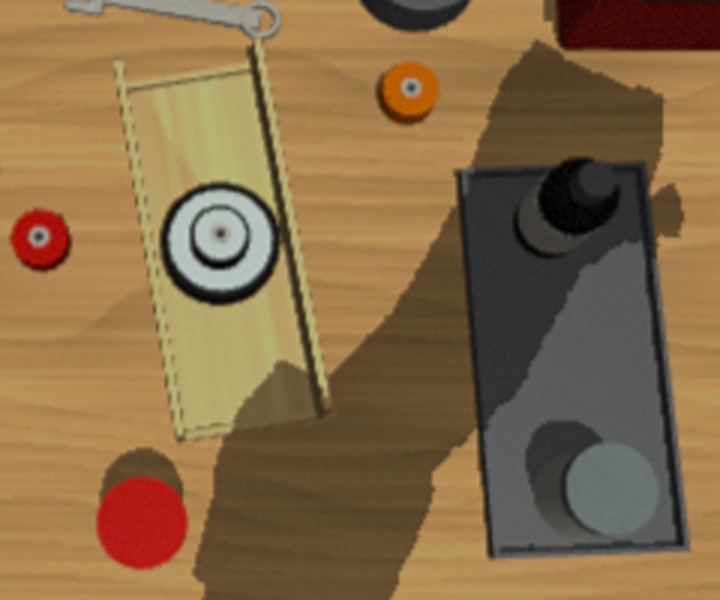

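View pics/s5.png

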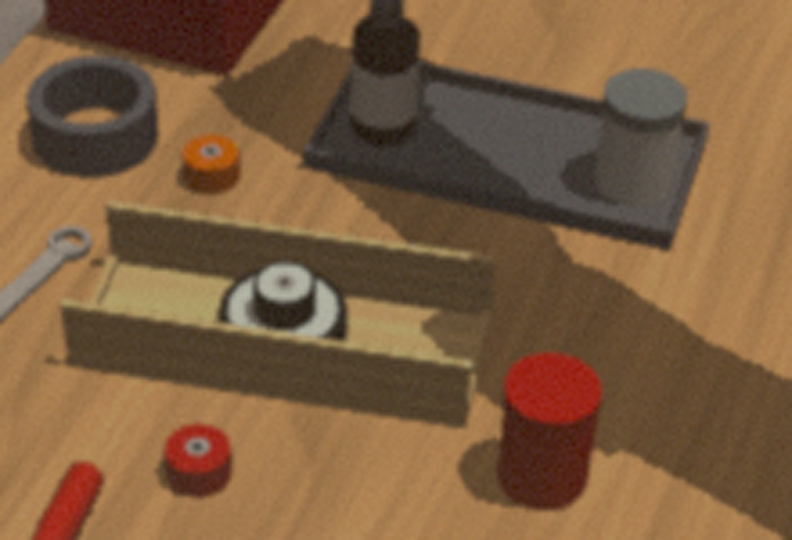

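The small wheel sits flat and centred on the large one (top crop (220,233), side crop (285,283)). Now the tub and bottle go back.

Run:
```python
from h import *
t=grab_frame("top"); print("large",onz(t,(293.2,189.3),.032),"small",onz(t,(293.2,187.5),.058))
pick(tray(.1),.085,Y,.052,35); lift(tray(.1),HI); print(state()["gripper_width"],state()["grasp_force"])
place(BOT,.087,Y)
pick(tray(-.1),.081,Y,.060,45); lift(tray(-.1),HI); print(state()["gripper_width"],state()["grasp_force"])
place(TUB,.083,Y)
go(tray(0)+[0,-.05],.3,Y)
t,s=grab_frame("top"),grab_frame("side"); a=cv2.resize(t["img"][115:265,240:345],None,fx=3.4,fy=3.4); b=cv2.resize(s["img"][160:262,190:310],None,fx=3.6,fy=3.6)
c_=np.zeros((510,357+432,3),np.uint8); c_[:a.shape[0],:a.shape[1]]=a; c_[:b.shape[0],357:357+b.shape[1]]=b; save(c_,"fin")
print(state()["clock"],state()["wrist_force"])
```

```text
large [ 0.60371367 -0.01728741  0.032     ] small [ 0.6012258  -0.01670695  0.058     ]
gripped 0.05090732025280289 36.24516635667533 [ 0.6216 -0.2655  0.0856] 46.8
0.051454761069457455 36.87493482604623
down True [0.6896 0.0037 0.0871] 0.05102168016898976
clock 50.9
gripped 0.058676113088553146 46.39874339103699 [ 0.422  -0.2769  0.0817] 54.0
0.058919093281100475 49.018625020980835
down True [ 0.5112 -0.0303  0.0828] 0.05863554269830206
clock 58.2
59.275 [0.425848   0.02143793 0.66799037]
```

View pics/fin.png

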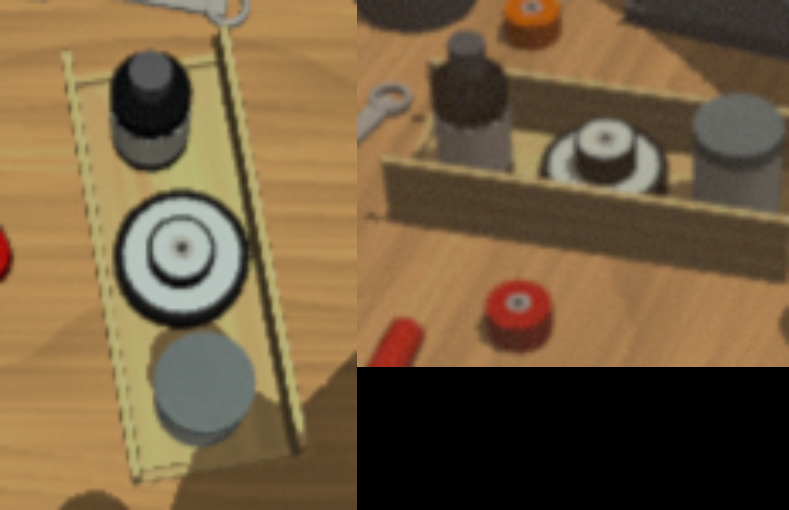

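The bottle cap is at about (284.4,135.2) and the tub lid at about (299.9,226.4), the same pixels as at the start. The small wheel is still centred on the large one, so I'm handing in.

```bash
python3 -c "
from bench import *
print(close_job())"
```

```text
the job is handed in; nothing more can be done
None
```

The job is handed in, but no verdict came back. In the last pictures the middle wheel lay flat in the dish, the small wheel was centred on the large one, and the bottle and tub stood where they started. The tape and screwdriver had not moved, and the clock read about 59 s of the 144 s allowed.

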